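# Pack the spark-plug service tray

### The arm

A 6-joint arm with a two-finger parallel gripper is mounted at the origin on a cart in front of the work surface, level with it; the furniture and walls round the work are solid. World frame = base frame: x ahead of the robot, y to its left, z up, the work surface at z = 0. Lengths are in mm, angles in rad, forces in N, time in s.
With the tool pointing down it reaches from about 350 to 975 mm from the base axis. Payload 7.1 kg.
Tool frame: the origin (TCP) lies at the very end of the fingers, on their centre line; the grasp point (between the pads) lies 19 mm behind it; y points along the fingers, x is the direction in which the jaws open and shut, and the axes are right-handed (so a half turn about y gives the same grasp; the last joint's range is limited). The gripper opens to 88 mm and grips with 3 to 60 N. Pads are 20 mm wide; open, the fingers measure 115 mm over their backs; the gripper's body (75 mm by 178 mm) begins 61 mm behind the grasp point.
Start: joints at [-1.189, 0.423, 1.63, -0, 1.089, -0.019], TCP at [243.862, -575.444, 222.675] pointing down, gripper open.
Joint ranges: [-3, 3], [-0.9, 2.11], [0.09, 2.58], [-1.31, 4.45], [0.11, 2.69], [-2.54, 2.54]. Speed limits (rad/s): [2.39, 2.39, 3.01, 3.14, 3.14, 3.14].

### API

Orientations are given as a rotation vector (axis times angle).
In Python, from workcell import ctrl gives the robot as it stands. The module is installed in compiled form; this text tells all that it offers.
- The arm moves only by the tool carry_out, never from a script. Its arguments are lists of equal length, an entry for each row: "delta_pos": the shift along the tool's x, y, z in cm, a list of three; "rotation": the turn, a rotation vector about the tool's x, y, z in rad, a list of three. In form: {"delta_pos": [[dx, dy, dz], ...], "rotation": [[wx, wy, wz], ...]}. A call has 1 to 12 rows; each row is the pose to reach, as a shift and turn from the pose commanded when the call began, along the tool's axes at that moment; what a row does not reach only later rows make up. A row lasts 1/12 s, in which the tool goes at most 41.7 mm and 7.16 degrees, less where a joint would pass 70% of its speed; a pose out of reach is approached as far as the arm can. A call with a gripper value outside its range is refused whole. "hand" is the closure in counts, from 0 (fully open) to 255 (shut), set as the call begins (left out, the last holds). The fingers move at their own pace and stop on an object; the grip force is fixed at half the most. Time passes only in rows, so rows that repeat a pose let the fingers close. It gives the time, the measured TCP pose, the force and the opening at its end, in the units of the state.
- ctrl.get_obs(): the state, without advancing time (a new reading comes with each control period).
- ctrl.get_image(name): name is "side" or "top" or "wrist"; returns the picture (420x560x3 uint8, red, green, blue); there is no depth.
- ctrl.camera_info(name): a dict with "fov_y" (degrees; the focal length in pixels is half the picture's height over the tangent of half this angle, whatever the lens; pixels are square), "cx", "cy" (the principal point, pixels), "R" (3x3) and "t" (3): a world point X has camera coordinates R X + t; the wrist camera has in their place "T_tool_cam" (4x4, takes a point from camera to tool coordinates, whose origin is the TCP and whose axes are the tool frame's). Camera axes: x right, y down, z forward; pixel columns grow to the right and rows downward; lengths in mm; the calibration is good to about 2 mm. A picture is of the moment at which its call begins: read the wrist's pose just before it. camera_info takes no time and is no camera call.
- ctrl.close_job(): hands the job in, once; it reports no verdict.
The state is a dict: "t": time; "qpos": joint angles; "qvel": joint speeds; "joint_torque": joint torques, N m; "ee_pos": TCP position; "orientation": TCP orientation; "ft_force": force on the tool from outside, world axes, zero at the start; "moment": the same for the moment, N m; "width": finger opening in mm.
Only numpy, scipy, OpenCV 4.12 (cv2) and the standard library are available. Lean on these libraries where they do the work, as an engineer would, in place of code of your own. Each camera call takes 0.05 s, during which the arm holds its last target.

### The job

Pack the service tray for a spark-plug change: lay the ratchet in the middle of the long bay, and one spark plug in the middle of each of the two short bays, every one lying lengthwise along the tray and wholly below its rim. Set the plugs down on the bay floor, do not let them drop. The air coupler and the chrome door handle are not part of the kit: leave them where they lie.

Things in the scene. Friction and masses are not known exactly. Their poses are not given: they have to be found in the camera images.
- long_bay (a point): the long bay of the grey sheet-metal tray (fixed to the bench, 250 x 200 mm, 40 mm high, walls 4 mm thick, floor 3 mm, dividers 36 mm high, dark rubber floor). The long bay takes one whole long side: 242 x 94 mm inside; origin on the bay's floor at its middle, 3 mm above the bench; its x axis runs along the bay's length (along the tray), y across, z up. 
- short_bay_a (a point): one of the two short bays, end to end along the other long side of the tray, 119 x 94 mm inside; origin on the bay's floor at its middle, 3 mm above the bench; its x axis runs along the bay's length (along the tray), y across, z up. 
- short_bay_b (a point): the other short bay, the same size; origin on the bay's floor at its middle, 3 mm above the bench; its x axis runs along the bay's length (along the tray), y across, z up. 
- ratchet_mid (a point): ratchet wrench of bright steel, 192 mm long, 34 mm wide at its round head, drive square up (32 mm high there), handle 18 mm wide and 20 mm high; the point is the middle of its length, on the handle, 10 mm above what it lies on (a good place to grip); y axis along the handle, towards the head. 0.17 to 0.34 kg
- plug_1_hex (a point): spark plug with white insulator and plain steel hexagon, lying on its side, 77 mm long, 20 to 23 mm thick; the point is the middle of the hexagon (the thickest part, 12 mm long, best place to grip, 23 mm across, 20 mm high), 10 mm above what it lies on and 6 mm from the middle of the plug's length; y axis along the plug. 50 g. The two plugs are alike and may go in either short bay
- plug_2_hex (a point): spark plug with white insulator and plain steel hexagon, lying on its side, 77 mm long, 20 to 23 mm thick; the point is the middle of the hexagon (the thickest part, 12 mm long, best place to grip, 23 mm across, 20 mm high), 10 mm above what it lies on and 6 mm from the middle of the plug's length; y axis along the plug. 50 g. The two plugs are alike and may go in either short bay
- door_handle_mid (a point): chrome car door handle, a bow on three feet, 182 x 30 x 34 mm, about as long as the ratchet; does not belong in the tray, stays where it lies; point at its centre, 17 mm up; y axis along it
- air_coupler_mid (a point): air-hose quick coupler, a plain brass-coloured stepped barrel, 56 mm long and 23 mm thick, lying on its side, about as big as a plug but without insulator; does not belong in the tray, stays where it lies; point at its centre, 11.5 mm up; y axis along it
- spray_gun: bystander and obstacle: a spray gun with a grey cup on its stand, fixed to the bench, between the long things and the tray; 320 mm tall, within 90 mm of its origin all round (origin under its middle, on the bench). Carry things above it (350 mm or more) or round the front of it
There are look-alikes about, which are no part of the job. Leave any green look-alike of the part that bears plug_1_hex alone.

How it is judged (in metres and radians):
At the end, for the whole second after the job is handed in: Ratchet middle within 15 mm (level) of the long bay's middle, each plug's hexagon within 15 mm of its own short bay's middle; each within 15 degrees of lengthwise, its point under 18 mm above the bay floor (so below the rim), at rest; coupler and door handle within 25 mm of where they lay (horizontal distance between ratchet_mid and long_bay below 0.015 m and angle between the y axis of ratchet_mid and the x axis of long_bay, either way round below 0.26 rad and z of ratchet_mid in the frame of long_bay below 0.018 m and (((horizontal distance between plug_1_hex and short_bay_a below 0.015 m and angle between the y axis of plug_1_hex and the x axis of short_bay_a, either way round below 0.26 rad and z of plug_1_hex in the frame of short_bay_a below 0.018 m) and (horizontal distance between plug_2_hex and short_bay_b below 0.015 m and angle between the y axis of plug_2_hex and the x axis of short_bay_b, either way round below 0.26 rad and z of plug_2_hex in the frame of short_bay_b below 0.018 m)) or ((horizontal distance between plug_2_hex and short_bay_a below 0.015 m and angle between the y axis of plug_2_hex and the x axis of short_bay_a, either way round below 0.26 rad and z of plug_2_hex in the frame of short_bay_a below 0.018 m) and (horizontal distance between plug_1_hex and short_bay_b below 0.015 m and angle between the y axis of plug_1_hex and the x axis of short_bay_b, either way round below 0.26 rad and z of plug_1_hex in the frame of short_bay_b below 0.018 m))) and linear speed of each of ratchet, plug_1, plug_2 below 0.02 m/s and distance of each of door_handle_mid, air_coupler_mid from where it was at the start of the episode below 0.025 m); the robot touches nothing.
It fails at once if a spark plug was dropped (fell free faster than 0.7 m/s, about 25 mm) ((contact force between plug_1 and the fingers below 0.05 N and linear speed of plug_1 above 0.7 m/s) or (contact force between plug_2 and the fingers below 0.05 N and linear speed of plug_2 above 0.7 m/s)).
It fails at once if the air coupler or the door handle was moved by more than 40 mm (distance of any of door_handle_mid, air_coupler_mid from where it was at the start of the episode above 0.04 m).
It also fails if it takes over 90 s, if anything falls off the work surface, if the arm or the gripper's body presses on something with over 40 N, if the wrist force passes 120 N, or if a joint passes its speed limit or range.

## Working session

There is one attempt and no reset: what is moved stays moved. The work goes in short steps, Python scripts to look and compute and a tool call to move; the robot and the scene stay as the last step left them, time stands still between calls to the robot, and variables do not carry over. Pictures are saved under pics/ and viewed, and the job is handed in when it is done.

Besides the shell and the picture viewer there is one more tool, called as name(argument=value, ...) on one line, values as JSON. carry_out: Moves the arm, as the interface text tells. Its arguments: {"type":"object","properties":{"delta_pos":{"type":"array","items":{"type":"array","items":{"type":"number"}}},"rotation":{"type":"array","items":{"type":"array","items":{"type":"number"}}},"hand":{"type":"number"}},"required":["delta_pos","rotation"]}

```bash
mkdir -p pics; ls; python3 - <<'E'
from workcell import ctrl
import cv2, numpy as np
o=ctrl.get_obs(); print(o)
for n in ["side","top","wrist"]:
    print(n, ctrl.camera_info(n))
    cv2.imwrite(f"pics/{n}0.png", ctrl.get_image(n)[:,:,::-1])
E
```

```text
pics
{'t': 0.0, 'qpos': array([-1.18899383e+00,  4.23824203e-01,  1.63066494e+00, -6.56148043e-06,
        1.08857354e+00, -1.90244940e-02]), 'qvel': array([-6.05386349e-04, -3.07499643e-04,  1.34992933e-03, -6.80589010e-05,
       -1.75059250e-03,  1.50240306e-03]), 'joint_torque': array([-3.89421388e-03, -5.44622219e+01, -2.73666072e+01,  6.41785492e-02,
        2.28552846e-02, -1.33141061e-04]), 'ee_pos': array([ 243.67107026, -574.96189138,  221.92191749]), 'orientation': array([-1.37172577,  0.90996423, -0.9079671 ]), 'ft_force': array([ 0.06966262, -0.3240509 , -0.90508705]), 'moment': array([ 0.05883466, -0.00196307, -0.05162396]), 'width': 88.0295551919596}
side {'fov_y': 50.60199831833068, 'cx': 283.1715625696062, 'cy': 213.69549370186257, 'R': array([[-0.8399791 , -0.5422978 , -0.01866031],
       [-0.28982201,  0.47745504, -0.8294817 ],
       [ 0.45873556, -0.69133912, -0.55822209]]), 't': array([490.23544814, 198.8620641 , 875.96719029])}
top {'fov_y': 50.90889473439968, 'cx': 275.66365331024707, 'cy': 213.0754743909925, 'R': array([[ 0.0175769 , -0.99970774,  0.01659769],
       [-0.99294511, -0.01940011, -0.11697708],
       [ 0.11726489, -0.0144245 , -0.99299591]]), 't': array([  -2.06095303,  540.04619517, 1041.2957819 ])}
wrist {'fov_y': 63.14110090115581, 'cx': 281.4538350178942, 'cy': 213.02795956234263, 'T_tool_cam': array([[ 9.99999364e-01, -1.77441889e-04,  1.11363685e-03,
         4.25780721e-01],
       [-1.12282130e-03, -2.48288876e-01,  9.68685384e-01,
        -1.62896344e+02],
       [ 1.04618276e-04, -9.68686019e-01, -2.48288917e-01,
         6.81844240e+01],
       [ 0.00000000e+00,  0.00000000e+00,  0.00000000e+00,
         1.00000000e+00]])}
```

View pics/top0.png

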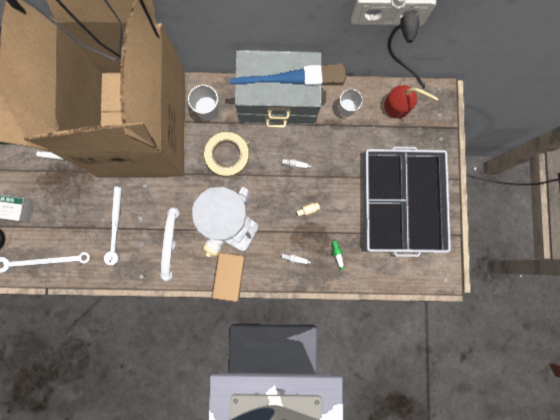

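View pics/side0.png

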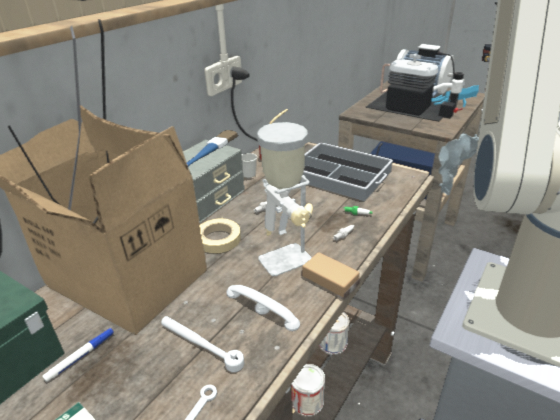

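View pics/wrist0.png

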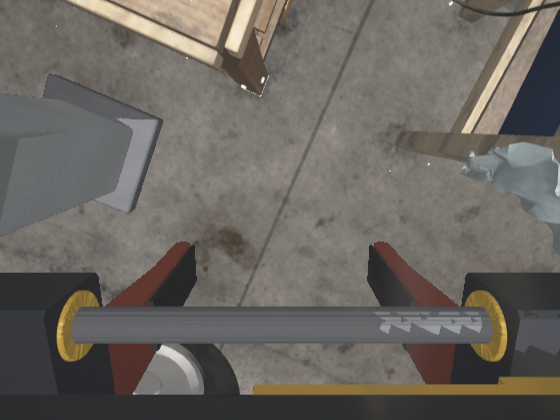

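The top view shows the tray at right (365–450, 148–255). The short bays are on its left half and the long bay on its right. The ratchet is at about (115,225) with its head at the bottom, and the door handle is at (168,243). The white plugs are at (296,163) and (295,259), the green look-alike at (338,254), the coupler at (308,210) and the spray gun at about (222,215). Next I'll measure these.

```bash
cat > h.py <<'E'
from workcell import ctrl
import numpy as np, cv2
from scipy.spatial.transform import Rotation as Ro
def cam(name,obs=None):
    c=ctrl.camera_info(name); f=210/np.tan(np.radians(c['fov_y']/2))
    K=np.array([[f,0,c['cx']],[0,f,c['cy']],[0,0,1]])
    if 'R' in c: return K,np.array(c['R']),np.array(c['t'])
    T=np.array(c['T_tool_cam']); Rt=Ro.from_rotvec(obs['orientation']).as_matrix()
    Rwc=Rt@T[:3,:3]; p=Rt@T[:3,3]+obs['ee_pos']
    return K,Rwc.T,-Rwc.T@p
def toplane(C,uv,z):
    K,R,t=C; uv=np.atleast_2d(uv).astype(float)
    d=(R.T@np.linalg.inv(K)@np.c_[uv,np.ones(len(uv))].T).T; o=-R.T@t
    s=(z-o[2])/d[:,2]; return o+s[:,None]*d
def proj(C,X):
    K,R,t=C; x=(K@(R@np.atleast_2d(X).T+t[:,None])).T; return x[:,:2]/x[:,2:]
E
python3 - <<'E'
from h import *
im=cv2.imread('pics/top0.png')
def crop(x0,y0,x1,y1,s,n): cv2.imwrite(n,cv2.resize(im[y0:y1,x0:x1],None,fx=s,fy=s,interpolation=cv2.INTER_CUBIC))
crop(260,140,360,280,4,'pics/c1.png'); crop(350,140,460,265,4,'pics/c2.png'); crop(90,180,260,310,4,'pics/c3.png')
E
```

```text
(no output)
```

View pics/c1.png

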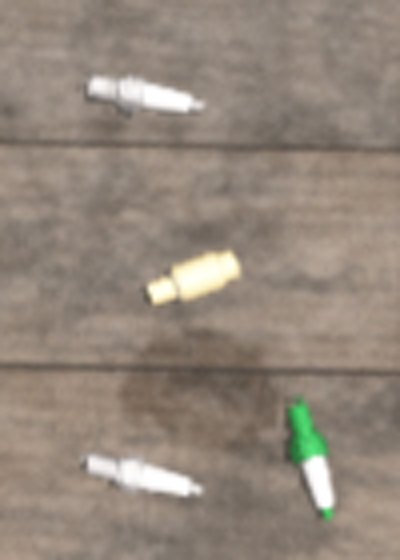

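View pics/c2.png

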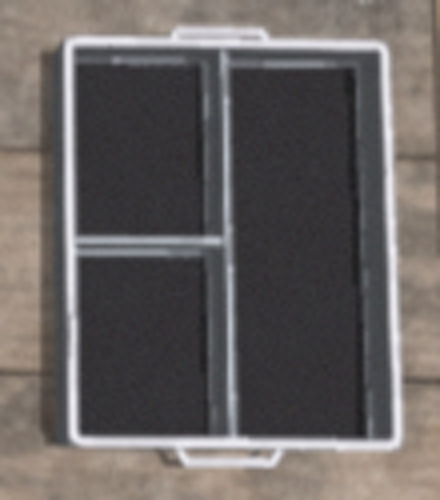

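View pics/c3.png

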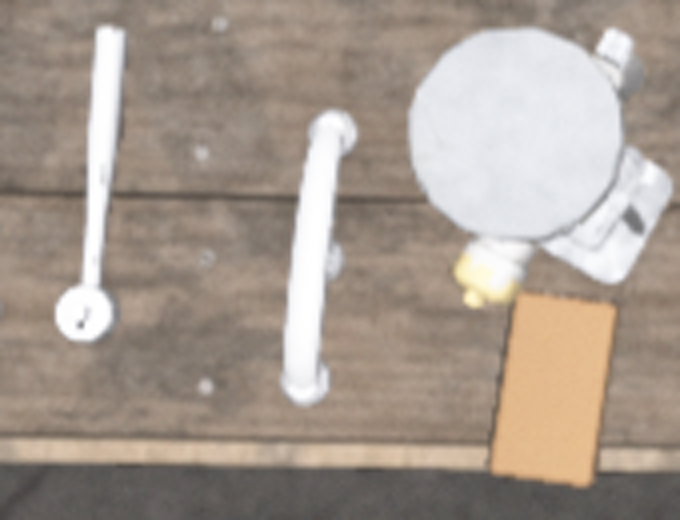

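```bash
python3 - <<'E'
from h import *
np.set_printoptions(precision=1,suppress=True)
C=cam('top'); f=lambda p,ox,oy:(np.array(p,float)+.5)/4-.5+[ox,oy]
tr=toplane(C,f([[65,42],[388,45],[400,445],[68,442]],350,140),40); print('tray',tr)
print('dims',[np.linalg.norm(tr[i]-tr[(i+1)%4]) for i in range(4)],tr.mean(0))
im=cv2.imread('pics/top0.png'); hsv=cv2.cvtColor(im,cv2.COLOR_BGR2HSV)
m=((hsv[...,2]>150)&(hsv[...,1]<40)).astype(np.uint8)
for nm,(x0,y0,x1,y1),z in [('pA',(275,150,320,175),10),('pB',(275,245,320,272),10),('rat',(100,180,130,270),15)]:
    mm=np.zeros_like(m); mm[y0:y1,x0:x1]=m[y0:y1,x0:x1]
    n,l,s,c=cv2.connectedComponentsWithStats(mm); k=1+np.argmax(s[1:,4])
    ys,xs=np.nonzero(l==k); P=toplane(C,np.c_[xs,ys],z)[:,:2]
    mu=P.mean(0); w,v=np.linalg.eigh(np.cov((P-mu).T)); d=v[:,1]; u=(P-mu)@d; q=(P-mu)@v[:,0]
    a=mu+d*u.min(); b=mu+d*u.max(); print(nm,len(xs),'mu',mu,'ends',a,b,'mid',(a+b)/2,'len',np.ptp(u),'ang',np.degrees(np.arctan2(d[1],d[0])))
    bins=np.arange(u.min(),u.max(),3 if z==10 else 10)
    print([(round(float(x)),round(float(np.ptp(q[(u>=x)&(u<x+(3 if z==10 else 10))])),0)) for x in bins if ((u>=x)&(u<x+(3 if z==10 else 10))).any()])
print('hexA',toplane(C,f([[130,94]],260,140),10),'tips',toplane(C,f([[86,88],[204,106]],260,140),10))
print('hexB',toplane(C,f([[128,471]],260,140),10),'tips',toplane(C,f([[82,463],[202,491]],260,140),10))
print('green',toplane(C,f([[300,400],[328,516]],260,140),10),'coup',toplane(C,f([[148,292],[240,265]],260,140),10))
print('rat', toplane(C,f([[110,28],[83,342]],90,180),[15]) , 'head',toplane(C,f([[84,313]],90,180),25))
print('handle',toplane(C,f([[335,130],[305,383]],90,180),17),'gun cup',toplane(C,f([[515,130]],90,180),320))
print(Ro.from_rotvec(ctrl.get_obs()['orientation']).as_matrix())
E
```

```text
tray [[ 699.5 -211.4   40. ]
 [ 702.  -411.5   40. ]
 [ 455.7 -411.9   40. ]
 [ 453.8 -211.6   40. ]]
dims [np.float64(200.15497455551667), np.float64(246.2841604603477), np.float64(200.2748524410811), np.float64(245.6164206613228)] [ 577.7 -311.6   40. ]
pA 258 mu [670.  -51.1] ends [664.5 -97.2] [675.4  -5.4] mid [670.  -51.3] len 92.44850759817473 ang 83.22239293371062
[(-46, 19.0), (-43, 18.0), (-40, 23.0), (-37, 31.0), (-34, 34.0), (-31, 36.0), (-28, 34.0), (-25, 15.0), (-22, 10.0), (-19, 11.0), (-16, 13.0), (-13, 13.0), (-10, 13.0), (-7, 15.0), (-4, 16.0), (-1, 18.0), (2, 21.0), (5, 21.0), (8, 16.0), (11, 21.0), (14, 21.0), (17, 16.0), (20, 18.0), (23, 16.0), (26, 13.0), (29, 15.0), (32, 16.0), (35, 13.0), (38, 13.0), (41, 13.0), (44, 13.0)]
pB 206 mu [431.8 -40.8] ends [422.8 -79.2] [440.4  -3.9] mid [431.6 -41.5] len 77.29316189481813 ang 76.8584013693847
[(-39, 5.0), (-36, 5.0), (-33, 8.0), (-30, 11.0), (-27, 12.0), (-24, 12.0), (-21, 12.0), (-18, 15.0), (-15, 13.0), (-12, 15.0), (-9, 15.0), (-6, 17.0), (-3, 23.0), (0, 23.0), (3, 25.0), (6, 25.0), (9, 23.0), (12, 15.0), (15,
[... 229 characters left out ...]
3, 18.0), (-83, 22.0), (-73, 23.0), (-63, 18.0), (-53, 18.0), (-43, 20.0), (-33, 20.0), (-23, 20.0), (-13, 15.0), (-3, 14.0), (7, 13.0), (17, 14.0), (27, 15.0), (37, 13.0), (47, 12.0), (57, 32.0), (67, 37.0), (77, 36.0), (87, 22.0)]
hexA [[669.9 -31.6  10. ]] tips [[673.2  -3.8  10. ]
 [663.2 -78.2  10. ]]
hexB [[433.9 -33.5  10. ]] tips [[438.2  -5.1  10. ]
 [422.5 -79.   10. ]]
green [[ 479.4 -139.1   10. ]
 [ 408.6 -156.5   10. ]] coup [[ 544.7  -44.4   10. ]
 [ 562.8 -101.5   10. ]]
rat [[600.2 400.9  15. ]
 [407.3 405.7  15. ]] head [[424.6 402.6  25. ]]
handle [[539.2 259.1  17. ]
 [385.  270.3  17. ]] gun cup [[505.7 113.6 320. ]]
[[ 0.4 -0.   0.9]
 [-0.9  0.   0.4]
 [-0.  -1.   0. ]]
```

```bash
cat >> h.py <<'E'
def tgt(jaw):
    a=np.radians(jaw); x=np.array([np.cos(a),np.sin(a),0]); y=np.array([0,0,-1.]); return np.c_[x,y,np.cross(x,y)]
def plan(pos,jaw,obs=None,p0=None):
    o=obs or ctrl.get_obs(); R=Ro.from_rotvec(o['orientation']).as_matrix()
    p=o['ee_pos'] if p0 is None else p0
    d=R.T@(np.array(pos)-p)/10; w=Ro.from_matrix(R.T@tgt(jaw)).as_rotvec()
    print('delta_cm',d.round(2),'rot',w.round(4),'deg/row7.16->rows',round(np.degrees(np.linalg.norm(w))/7.16,1),'dist rows',round(np.linalg.norm(d)*10/41.7,1))
def stat():
    o=ctrl.get_obs(); R=Ro.from_rotvec(o['orientation']).as_matrix()
    print('t',round(o['t'],2),'pos',o['ee_pos'].round(1),'jaw',round(np.degrees(np.arctan2(R[1,0],R[0,0])),2),'tilt',np.degrees(np.arccos(-R[2,1])).round(2),'q',o['qpos'].round(2),'F',o['ft_force'].round(1),'w',round(o['width'],1)); return o
E
python3 - <<'E'
from h import *
stat(); plan((434,-70,200),-12)
C=cam('top'); print(toplane(C,[[95,178],[183,176],[30,140],[26,140]],0).round(0)); print('gun base',toplane(C,[[242,238],[220,250]],[0]).round(0))
im=cv2.imread('pics/side0.png'); cv2.imwrite('pics/c4.png',cv2.resize(im[80:400,0:330],None,fx=2,fy=2))
im=cv2.imread('pics/top0.png'); cv2.imwrite('pics/c5.png',cv2.resize(im[0:280,0:260],None,fx=2,fy=2))
E
```

```text
t 0.15 pos [ 243.7 -575.1  222.1] jaw -67.04 tilt 0.07 q [-1.19  0.42  1.63  0.    1.09 -0.02] F [-0.6  0.  -0.2] w 87.8
delta_cm [-39.08   2.25  37.23] rot [-6.000e-04 -9.606e-01 -1.000e-03] deg/row7.16->rows 7.7 dist rows 13.0
[[624. 463.   0.]
 [633. 243.   0.]
 [718. 632.   0.]
 [718. 642.   0.]]
gun base [[480.  90.   0.]
 [449. 144.   0.]]
```

View pics/c4.png

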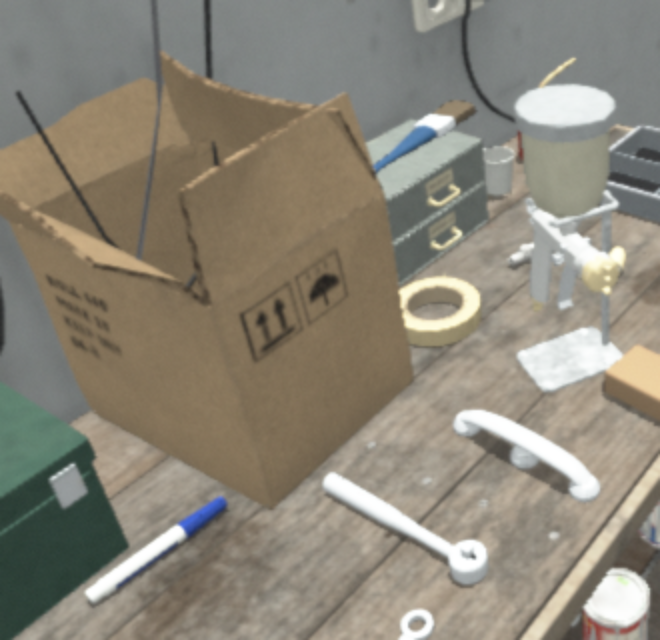

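View pics/c5.png

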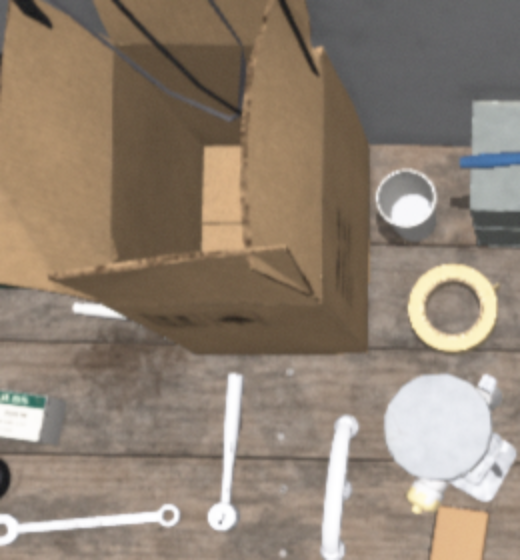

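The side crop shows the box's front face is nearly vertical, at about x 625 mm. That clears the ratchet grasp at x 504. I'm moving to look at the nearer plug.

carry_out(delta_pos=[[-39.1,2.2,37.2],[-39.1,2.2,37.2],[-39.1,2.2,37.2],[-39.1,2.2,37.2],[-39.1,2.2,37.2],[-39.1,2.2,37.2],[-39.1,2.2,37.2],[-39.1,2.2,37.2],[-39.1,2.2,37.2],[-39.1,2.2,37.2],[-39.1,2.2,37.2],[-39.1,2.2,37.2]], rotation=[[0,-0.96,0],[0,-0.96,0],[0,-0.96,0],[0,-0.96,0],[0,-0.96,0],[0,-0.96,0],[0,-0.96,0],[0,-0.96,0],[0,-0.96,0],[0,-0.96,0],[0,-0.96,0],[0,-0.96,0]], hand=100)

```text
t: 1.15
ee_pos: [419.9, -105.9, 202.4]
orientation: [-1.565, 0.165, -0.165]
ft_force: [0.7, -0.3, 1.1]
width: 53.6
```

```bash
python3 - <<'E'
from h import *
stat(); plan((434,-70,200),-12)
E
```

```text
t 1.15 pos [ 419.9 -105.9  202.4] jaw -12.04 tilt 0.02 q [-0.27  0.17  2.05 -0.    0.92 -0.06] F [ 0.7 -0.3  1.1] w 53.6
delta_cm [0.63 0.24 3.8 ] rot [ 0.0001 -0.0008  0.0003] deg/row7.16->rows 0.0 dist rows 0.9
```

carry_out(delta_pos=[[4,0.2,5.2],[8,0.2,8],[10.5,0.2,8.9],[10.5,0.2,8.9],[10.5,0.2,8.9],[10.5,0.2,8.9]], rotation=[[0,0,0],[0,0,0],[0,0,0],[0,0,0],[0,0,0],[0,0,0]])

```text
t: 1.65
ee_pos: [540.7, -42.3, 199.7]
orientation: [-1.565, 0.165, -0.163]
ft_force: [-0.6, 0.3, -0.9]
width: 53.3
```

```bash
python3 - <<'E'
from h import *
o=stat(); im=ctrl.get_image('wrist')[:,:,::-1]; cv2.imwrite('pics/w1.png',im)
import pickle; pickle.dump(o,open('o1.pkl','wb'))
C=cam('wrist',o); print(proj(C,[[432.5,-36,10],[669,-34,10]]))
E
```

```text
t 1.65 pos [540.7 -42.3 199.7] jaw -11.96 tilt 0.09 q [-0.1   0.33  1.83 -0.    0.98  0.11] F [-0.6  0.3 -0.9] w 53.3
[[179.6672974  206.64672302]
 [401.72315599 158.19169009]]
```

View pics/w1.png

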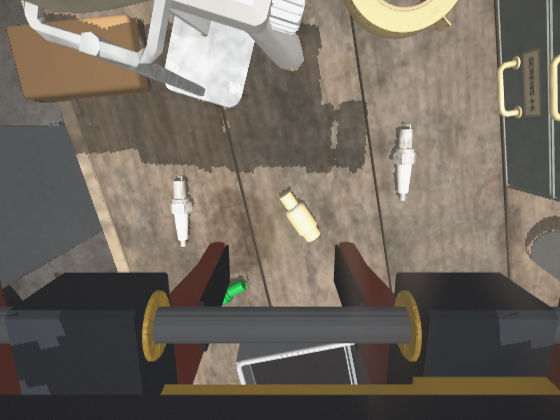

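The wrist view shows both plugs: the near one's hexagon at about (180,209), the far one's at about (404,158). The coupler is at (300,217). I'll zoom in to measure.

```bash
python3 - <<'E'
import cv2,numpy as np
im=cv2.imread('pics/w1.png')
a=cv2.resize(im[165:255,150:210],None,fx=6,fy=6,interpolation=cv2.INTER_CUBIC); b=cv2.resize(im[115:205,375:435],None,fx=6,fy=6,interpolation=cv2.INTER_CUBIC)
cv2.imwrite('pics/c6.png',np.hstack([a,b]))
E
```

```text
(no output)
```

View pics/c6.png

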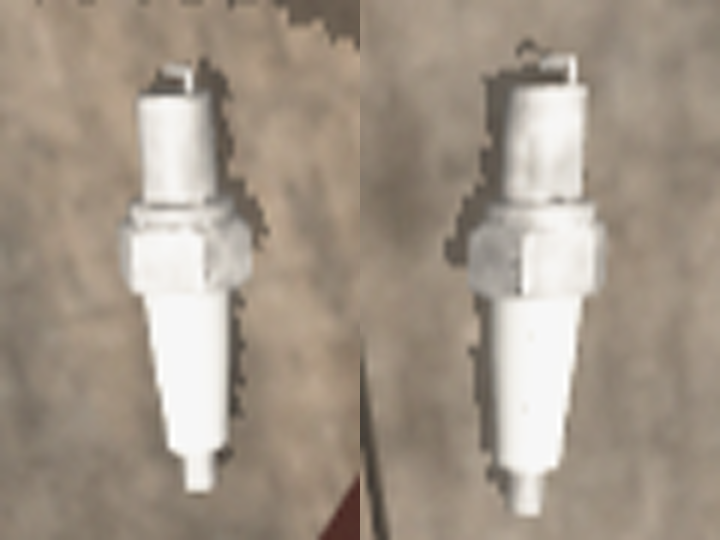

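```bash
python3 - <<'E'
from h import *
import pickle; o=pickle.load(open('o1.pkl','rb')); C=cam('wrist',o)
for n,off,pts in [('B',(150,165),[[187,258],[177,110],[200,485]]),('A',(375,115),[[177,260],[187,100],[166,508]])]:
    P=toplane(C,(np.array(pts)+.5)/6-.5+off,10); d=P[1]-P[2]; print(n,P.round(1),'axis',np.degrees(np.arctan2(d[1],d[0])).round(1),np.linalg.norm(d).round(1))
plan((434,-35,60),-12)
E
```

```text
B [[433.3 -37.2  10. ]
 [439.  -11.4  10. ]
 [423.8 -78.6  10. ]] axis 77.2 68.9
A [[671.4 -34.2  10. ]
 [676.2  -8.1  10. ]
 [664.3 -76.9  10. ]] axis 80.2 69.8
delta_cm [-10.47  13.99  -1.44] rot [ 0.0004 -0.0003 -0.0021] deg/row7.16->rows 0.0 dist rows 4.2
```

carry_out(delta_pos=[[-4,2,-0.8],[-8,6,-1.6],[-10.5,10,-1.6],[-10.5,13.5,-1.6],[-10.5,16,-1.6],[-10.5,17,-1.6],[-10.5,17,-1.6],[-10.5,17,-1.6]], rotation=[[0,0,0],[0,0.015,0],[0,0.015,0],[0,0.015,0],[0,0.015,0],[0,0.015,0],[0,0.015,0],[0,0.015,0]])

```text
t: 2.37
ee_pos: [435.2, -36.9, 31.0]
orientation: [-1.564, 0.177, -0.177]
ft_force: [0.9, -0.1, 1.2]
width: 53.9
```

```bash
python3 - <<'E'
from h import *
o=stat(); plan((433.3,-37.0,3),-12.8); cv2.imwrite('pics/w2.png',ctrl.get_image('wrist')[:,:,::-1])
print(proj(cam('wrist',o),[[433.3,-37.2,10]]))
E
```

```text
t 2.37 pos [435.2 -36.9  31. ] jaw -12.94 tilt 0.01 q [-0.11  0.51  2.14 -0.    0.5   0.11] F [ 0.9 -0.1  1.2] w 53.9
delta_cm [-0.18  2.8  -0.05] rot [ 0.     -0.0025 -0.0002] deg/row7.16->rows 0.0 dist rows 0.7
[[276.85859406 248.56814575]]
```

View pics/w2.png

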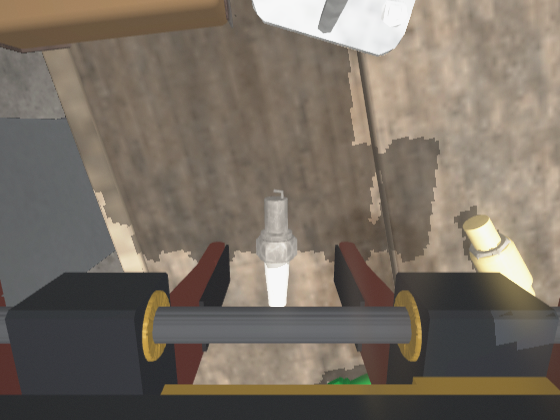

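The hexagon sits at (277,248), between the fingertips and exactly where it was predicted. Descending and gripping.

carry_out(delta_pos=[[-0.1,1.4,0],[-0.2,2.5,0],[-0.2,2.8,0],[-0.2,2.8,0],[-0.2,2.8,0]], rotation=[[0,0,0],[0,0,0],[0,0,0],[0,0,0],[0,0,0]])

```text
t: 2.83
ee_pos: [434.2, -36.1, 3.6]
orientation: [-1.564, 0.175, -0.178]
ft_force: [-0.5, -0.2, 0.7]
width: 53.4
```

carry_out(delta_pos=[[0,0,0],[0,0,0],[0,0,0],[0,0,0],[0,0,0],[0,0,0]], rotation=[[0,0,0],[0,0,0],[0,0,0],[0,0,0],[0,0,0],[0,0,0]], hand=255)

```text
t: 3.33
ee_pos: [433.0, -36.0, 2.4]
orientation: [-1.564, 0.177, -0.177]
ft_force: [-0.4, -0.6, 2.7]
width: 21.1
```

```bash
python3 - <<'E'
from h import *
o=stat(); plan((433.3,-37.0,120),-12.8);plan((516.2,-262.6,120),-90); 
E
```

```text
t 3.33 pos [433.  -36.    2.4] jaw -12.89 tilt 0.01 q [-0.11  0.57  2.14  0.    0.43  0.11] F [-0.4 -0.6  2.7] w 21.1
delta_cm [  0.05 -11.76  -0.09] rot [-0.     -0.0016  0.0001] deg/row7.16->rows 0.0 dist rows 2.8
delta_cm [ 13.16 -11.76 -20.23] rot [-1.0000e-04  1.3458e+00  1.0000e-04] deg/row7.16->rows 10.8 dist rows 6.4
```

carry_out(delta_pos=[[0,-1,0],[0,-3,0],[0,-6,0],[0,-9,0],[0,-11.5,0],[0,-13,0],[0,-13.5,0]], rotation=[[0,0,0],[0,0,0],[0,0,0],[0,0,0],[0,0,0],[0,0,0],[0,0,0]])

```text
t: 3.92
ee_pos: [434.3, -36.1, 140.2]
orientation: [-1.564, 0.173, -0.18]
ft_force: [1.1, -0.5, -0.3]
width: 21.3
```

carry_out(delta_pos=[[0.6,0,-1],[2,0,-3],[3.6,0,-5.5],[5.2,0,-8],[6.8,0,-10.5],[8.4,0,-13],[10,0,-15.5],[11.4,0,-17.6],[12.5,0,-19.3],[13.2,0,-20.2],[13.2,0,-20.2],[13.2,0,-20.2]], rotation=[[0,0.07,0],[0,0.19,0],[0,0.31,0],[0,0.43,0],[0,0.55,0],[0,0.67,0],[0,0.79,0],[0,0.91,0],[0,1.03,0],[0,1.15,0],[0,1.27,0],[0,1.345,0]])

```text
t: 4.92
ee_pos: [516.1, -262.9, 136.3]
orientation: [-1.207, 1.215, -1.213]
ft_force: [0.2, -0.4, -0.8]
width: 21.3
```

carry_out(delta_pos=[[0,0,0],[0,0,0]], rotation=[[0,0,0],[0,0,0]])

```text
t: 5.08
ee_pos: [516.0, -262.1, 136.6]
orientation: [-1.211, 1.208, -1.206]
ft_force: [0.3, -0.3, -1.2]
width: 21.2
```

```bash
python3 - <<'E'
from h import *
import pickle
o=stat(); cv2.imwrite('pics/w3.png',ctrl.get_image('wrist')[:,:,::-1]); pickle.dump(o,open('o3.pkl','wb')); cv2.imwrite('pics/t3.png',ctrl.get_image('top')[:,:,::-1])
plan((516.2,-262.6,120),-90)
C=cam('wrist',o); ctr=np.array([577.7,-311.6]);
print(proj(C,[[ctr[0]+x,ctr[1]+y,40] for x in(-125,125) for y in (-100,100)]).round(0), proj(C,[[ctr[0],ctr[1],36],[ctr[0]-125,ctr[1],36]]).round(0))
E
```

```text
t 5.08 pos [ 516.  -262.1  136.6] jaw -89.82 tilt 0.09 q [-0.49  0.47  1.79  0.    0.88  1.08] F [ 0.3 -0.3 -1.2] w 21.2
delta_cm [ 0.06  1.69 -0.  ] rot [ 0.0008  0.0032 -0.0004] deg/row7.16->rows 0.0 dist rows 0.4
[[461. 289.]
 [220. 289.]
 [512. -62.]
 [204. -63.]] [[347. 135.]
 [340. 287.]]
```

View pics/w3.png

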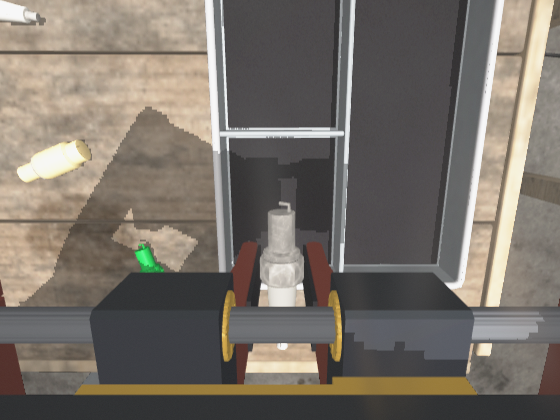

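The held plug is straight, with its hexagon at about (282,262). The tray's divider crossing is at (346,132), against a predicted (347,135). I'll refine the tray position from these pixels.

```bash
python3 - <<'E'
from h import *
import pickle
o=pickle.load(open('o3.pkl','rb')); C=cam('wrist',o)
im=cv2.imread('pics/w3.png'); cv2.imwrite('pics/c7.png',cv2.resize(im[100:300,200:480],None,fx=2.8,fy=2.8,interpolation=cv2.INTER_CUBIC))
print('rim',toplane(C,[[219,180],[216,100],[475,180],[484,100],[467,240]],40).round(1),'div',toplane(C,[[280,132],[347,132],[343,180],[350,60]],36).round(1))
E
```

```text
rim [[ 543.7 -214.6   40. ]
 [ 601.9 -214.9   40. ]
 [ 544.3 -410.4   40. ]
 [ 602.6 -408.5   40. ]
 [ 496.  -411.    40. ]] div [[ 579.5 -261.1   36. ]
 [ 579.7 -311.4   36. ]
 [ 543.4 -310.1   36. ]
 [ 629.7 -311.    36. ]]
```

View pics/c7.png

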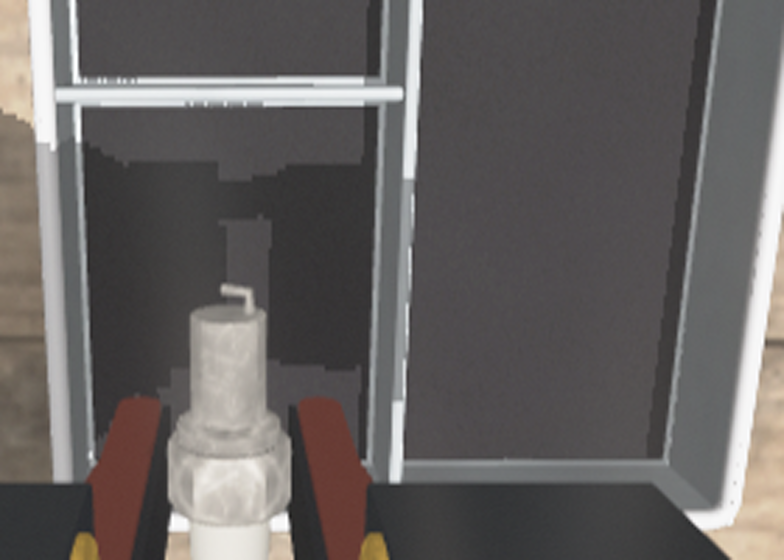

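View pics/t3.png

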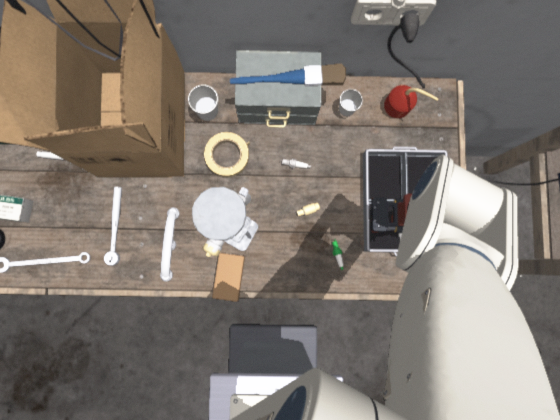

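carry_out(delta_pos=[[0,0.8,0.1],[0,2.5,0.2],[0,4.8,0.2],[0,7,0.2],[0,9,0.2],[0,10.6,0.2],[0,11.8,0.2],[0,12.5,0.2],[0,12.8,0.2],[0,12.8,0.2],[0,12.8,0.2]], rotation=[[0,0,0],[0,0,0],[0,0,0],[0,0,0],[0,0,0],[0,0,0],[0,0,0],[0,0,0],[0,0,0],[0,0,0],[0,0,0]])

```text
t: 6.1
ee_pos: [519.0, -262.5, 9.8]
orientation: [-1.209, 1.208, -1.209]
ft_force: [-0.1, -0.1, 0.0]
width: 21.0
```

```bash
python3 - <<'E'
from h import *
o=stat(); plan((518.4,-262.4,5.4),-90); cv2.imwrite('pics/w4.png',ctrl.get_image('wrist')[:,:,::-1])
E
```

```text
t 6.1 pos [ 519.  -262.5    9.8] jaw -89.94 tilt 0.05 q [-0.49  0.67  1.82  0.    0.65  1.08] F [-0.1 -0.1  0. ] w 21.0
delta_cm [-0.01  0.44 -0.06] rot [-0.0008  0.001   0.0004] deg/row7.16->rows 0.0 dist rows 0.1
```

View pics/w4.png

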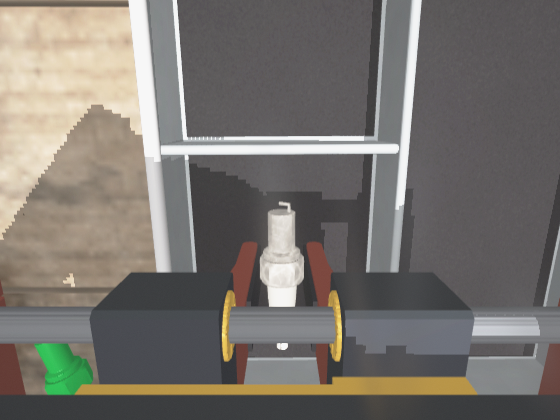

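The plug is centred in the near short bay, with the hexagon at (282,265). I'll lower the last 4 mm and release to a partial opening.

carry_out(delta_pos=[[0,0.2,-0.1],[0,0.4,-0.1],[0,0.4,-0.1],[0,0.4,-0.1]], rotation=[[0,0,0],[0,0,0],[0,0,0],[0,0,0]])

```text
t: 6.48
ee_pos: [517.7, -262.4, 5.5]
orientation: [-1.209, 1.208, -1.209]
ft_force: [-0.6, -0.4, -0.3]
width: 21.1
```

carry_out(delta_pos=[[0,0.05,0],[0,0.05,0]], rotation=[[0,0,0],[0,0,0]])

```text
t: 6.65
ee_pos: [517.8, -262.4, 5.4]
orientation: [-1.209, 1.208, -1.209]
ft_force: [-1.4, -0.5, 5.8]
width: 20.9
```

carry_out(delta_pos=[[0,0,0],[0,0,0],[0,0,0],[0,0,0],[0,0,0]], rotation=[[0,0,0],[0,0,0],[0,0,0],[0,0,0],[0,0,0]], hand=125)

```text
t: 7.07
ee_pos: [517.6, -262.3, 4.7]
orientation: [-1.21, 1.209, -1.209]
ft_force: [0.1, 0.3, 0.2]
width: 44.9
```

carry_out(delta_pos=[[0,-1,0],[0,-4,0],[0,-8,0],[0,-12,0],[0,-15,0],[0,-15,0],[0,-15,0]], rotation=[[0,0,0],[0,0,0],[0,0,0],[0,0,0],[0,0,0],[0,0,0],[0,0,0]])

```text
t: 7.65
ee_pos: [518.7, -262.9, 157.5]
orientation: [-1.208, 1.204, -1.212]
ft_force: [-0.6, 0.1, -0.4]
width: 44.7
```

```bash
python3 - <<'E'
from h import *
o=stat(); plan((671,-34,155),-10); cv2.imwrite('pics/w5.png',ctrl.get_image('wrist')[:,:,::-1])
print(proj(cam('wrist',o),[517.2,-262.4,13]))
E
```

```text
t 7.65 pos [ 518.7 -262.9  157.5] jaw -89.95 tilt 0.28 q [-0.49  0.44  1.78  0.    0.92  1.08] F [-0.6  0.1 -0.4] w 44.7
delta_cm [-22.88   0.26  15.24] rot [-0.002  -1.3954  0.0049] deg/row7.16->rows 11.2 dist rows 6.6
[[280.03430298 204.43736983]]
```

View pics/w5.png

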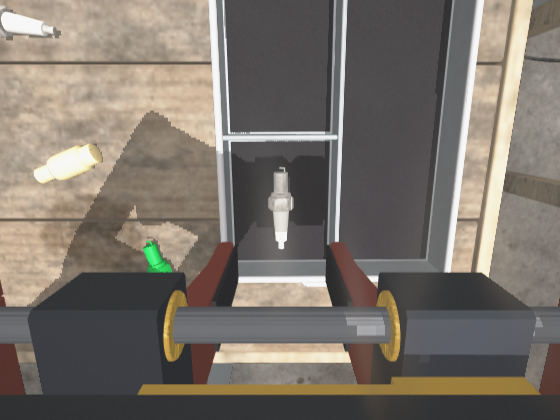

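The placed hexagon is at (281,203), on its target of (280,204). Before the far plug, I'm checking clearance to the toolbox behind it.

```bash
python3 - <<'E'
from h import *
im=cv2.imread('pics/top0.png'); cv2.imwrite('pics/c8.png',cv2.resize(im[40:190,190:370],None,fx=4,fy=4,interpolation=cv2.INTER_CUBIC))
im=cv2.imread('pics/side0.png'); cv2.imwrite('pics/c9.png',cv2.resize(im[110:250,180:340],None,fx=4,fy=4,interpolation=cv2.INTER_CUBIC))
E
```

```text
(no output)
```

View pics/c8.png

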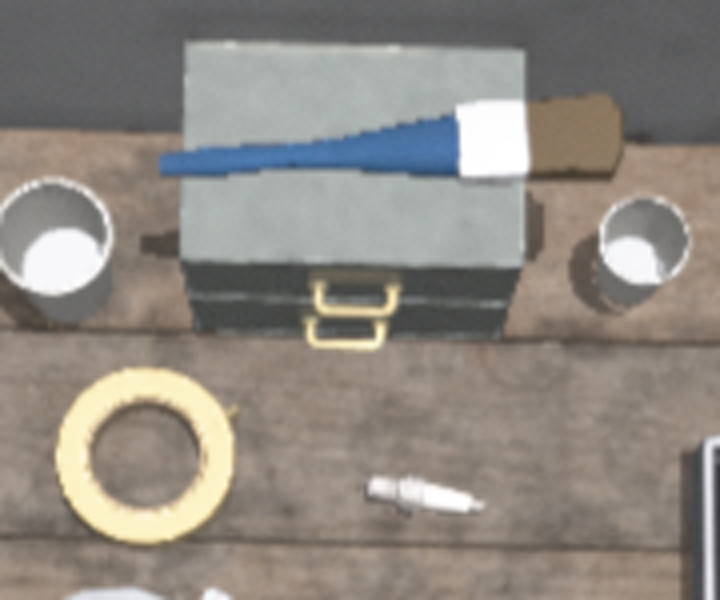

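View pics/c9.png

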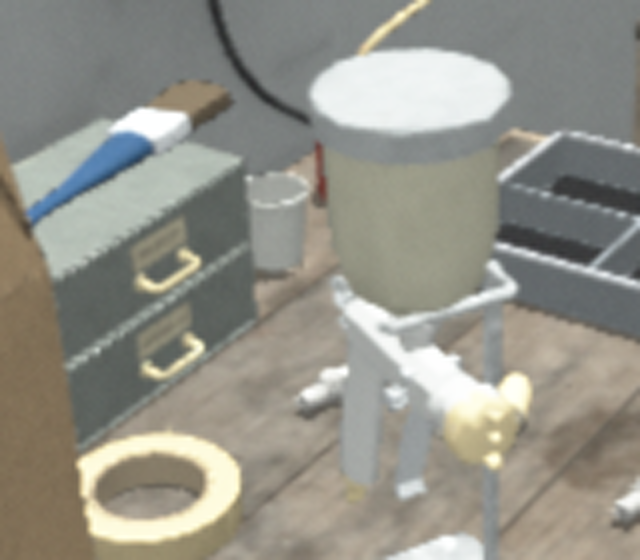

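```bash
python3 - <<'E'
from h import *
C=cam('top'); S=cam('side'); f=lambda p,ox,oy:(np.array(p,float)+.5)/4-.5+[ox,oy]
print('front bottom',toplane(C,f([[203,332],[503,337]],190,40),0).round(0))
def tri(u1,u2):
    P=[K@np.c_[R,t] for K,R,t in (C,S)]
    X=cv2.triangulatePoints(P[0],P[1],np.array(u1,float).reshape(2,1),np.array(u2,float).reshape(2,1)); return (X[:3]/X[3]).ravel().round(0)
print('top right front corner',tri(f([522,262],190,40),f([245,160],180,110)))
print('top back right',tri(f([522,50],190,40),f([105,123],180,110)))
print('upper handle',tri(f([320,310],190,40),f([145,290],180,110)),tri(f([392,312],190,40),f([198,262],180,110)))
print('lower handle',tri(f([313,347],190,40),f([150,378],180,110)),tri(f([382,347],190,40),f([202,350],180,110)))
E
```

```text
front bottom [[775. 102.   0.]
 [776. -90.   0.]]
top right front corner [777. -88. 130.]
top back right [904. -88. 128.]
upper handle [766.  30.  87.] [762. -15.  89.]
lower handle [765.  34.  22.] [762. -11.  21.]
```

The toolbox front is at x≈776, with a handle bar near x≈762, z≈88. A vertical gripper body would pass within millimetres of that bar. I'll grip this plug with about 7° of tilt, leaning the body back toward the robot.

```bash
cat >> h.py <<'E'
def plant(pos,jaw,gam):
    o=ctrl.get_obs(); R=Ro.from_rotvec(o['orientation']).as_matrix()
    T=tgt(jaw)@Ro.from_rotvec([0,0,np.radians(gam)]).as_matrix()
    d=R.T@(np.array(pos)-o['ee_pos'])/10; w=Ro.from_matrix(R.T@T).as_rotvec()
    print('delta_cm',d.round(2),'rot',w.round(4))
E
python3 - <<'E'
from h import *
plan((672,-36,120),-12)
E
```

```text
delta_cm [-22.62   3.56  15.46] rot [-5.0000e-04 -1.3605e+00  1.3000e-03] deg/row7.16->rows 10.9 dist rows 6.6
```

carry_out(delta_pos=[[-2,0,1.4],[-5,0,3.5],[-8,0,5.5],[-11,0,7.5],[-14,0,9.6],[-17,0.5,11.7],[-20,1.5,13.6],[-22,2.5,15],[-22.6,3.2,15.5],[-22.6,3.6,15.5],[-22.6,3.6,15.5],[-22.6,3.6,15.5]], rotation=[[0,-0.12,0],[0,-0.24,0],[0,-0.36,0],[0,-0.48,0],[0,-0.6,0],[0,-0.72,0],[0,-0.84,0],[0,-0.96,0],[0,-1.08,0],[0,-1.2,0],[0,-1.32,0],[0,-1.36,0]], hand=139)

```text
t: 8.7
ee_pos: [670.6, -35.6, 115.6]
orientation: [-1.565, 0.164, -0.155]
ft_force: [0.4, -1.1, -0.0]
width: 39.8
```

carry_out(delta_pos=[[0,0,0],[0,0,0]], rotation=[[0,0,0],[0,0,0]])

```text
t: 8.87
ee_pos: [671.2, -36.1, 116.9]
orientation: [-1.564, 0.169, -0.164]
ft_force: [0.5, 0.2, -0.6]
width: 40.1
```

```bash
python3 - <<'E'
from h import *
o=stat(); im=ctrl.get_image('wrist')[:,:,::-1]; cv2.imwrite('pics/w6.png',im)
C=cam('wrist',o); print(proj(C,[[671.4,-34.2,10],[762,-15,88]]))
plant((671.8,-35.5,35),-11,-7)
E
```

```text
t 8.87 pos [671.2 -36.1 116.9] jaw -12.13 tilt 0.18 q [-0.07  0.61  1.58  0.    0.95  0.14] F [ 0.5  0.2 -0.6] w 40.1
[[280.38172591 208.45886554]
 [429.71865575 176.15336922]]
delta_cm [0.03 8.24 0.08] rot [ 0.0015 -0.0197 -0.1246]
```

View pics/w6.png

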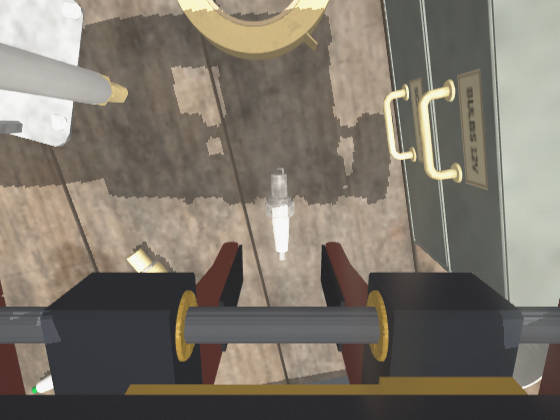

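The hexagon is at (280,208), as predicted. The handle's near end is at (428,175), which confirms the bar's position. Tilting and descending in two stages.

carry_out(delta_pos=[[0,1,0],[0,3.5,0.1],[0,6,0.1],[0,7.6,0.1],[0,8.2,0.1],[0,8.2,0.1],[0,8.2,0.1]], rotation=[[0,-0.02,-0.06],[0,-0.02,-0.125],[0,-0.02,-0.125],[0,-0.02,-0.125],[0,-0.02,-0.125],[0,-0.02,-0.125],[0,-0.02,-0.125]])

```text
t: 9.5
ee_pos: [672.9, -35.4, 37.0]
orientation: [-1.576, 0.052, -0.248]
ft_force: [-0.0, 0.5, -0.8]
width: 40.0
```

```bash
python3 - <<'E'
from h import *
o=stat(); im=ctrl.get_image('wrist')[:,:,::-1]; cv2.imwrite('pics/w7.png',im)
C=cam('wrist',o); print(proj(C,[[671.4,-34.2,10],[762,-15,88]]))
plant((671.8,-35.5,5.5),-11,-7)
E
```

```text
t 9.5 pos [672.9 -35.4  37. ] jaw -10.92 tilt 7.16 q [-0.06  0.69  1.69 -0.03  0.64  0.15] F [-0.   0.5 -0.8] w 40.0
[[271.12371788 242.66500928]
 [520.34521351 210.84884995]]
delta_cm [-0.57  3.17 -0.04] rot [0.0008 0.0015 0.0042]
```

View pics/w7.png

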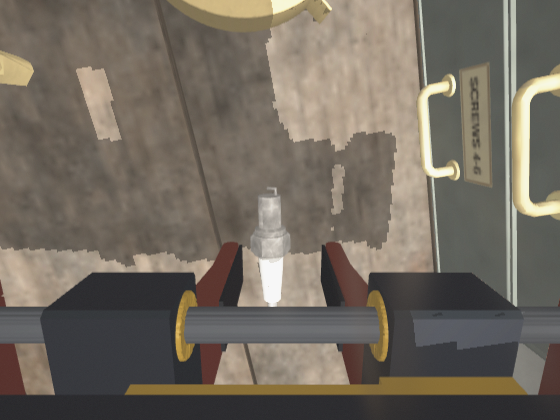

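carry_out(delta_pos=[[-0.2,1,0],[-0.4,2,0],[-0.5,2.8,0],[-0.6,3.2,0],[-0.6,3.2,0],[-0.6,3.2,0]], rotation=[[0,0,0],[0,0,0],[0,0,0],[0,0,0],[0,0,0],[0,0,0]])

```text
t: 10.05
ee_pos: [670.4, -34.9, 3.8]
orientation: [-1.577, 0.052, -0.247]
ft_force: [0.2, 0.3, 0.0]
width: 39.9
```

```bash
python3 - <<'E'
from h import *
o=stat(); plant((671.8,-35.5,5.5),-11,-7)
E
```

```text
t 10.05 pos [670.4 -34.9   3.8] jaw -10.88 tilt 7.13 q [-0.06  0.73  1.7  -0.03  0.58  0.15] F [0.2 0.3 0. ] w 39.9
delta_cm [ 0.17 -0.15 -0.04] rot [0.0011 0.0021 0.0022]
```

carry_out(delta_pos=[[0.1,-0.1,0],[0.1,-0.1,0],[0.1,-0.1,0],[0.1,-0.1,0],[0.1,-0.1,0],[0.1,-0.1,0]], rotation=[[0,0,0],[0,0,0],[0,0,0],[0,0,0],[0,0,0],[0,0,0]], hand=255)

```text
t: 10.55
ee_pos: [671.6, -35.1, 5.5]
orientation: [-1.577, 0.051, -0.247]
ft_force: [0.5, 0.2, -1.1]
width: 21.0
```

```bash
python3 - <<'E'
from h import *
o=stat(); plant((665,-40,140),-11,0)
E
```

```text
t 10.55 pos [671.6 -35.1   5.5] jaw -10.88 tilt 7.17 q [-0.06  0.73  1.7  -0.03  0.59  0.15] F [ 0.5  0.2 -1.1] w 21.0
delta_cm [  1.13 -13.42  -0.62] rot [0.0011 0.002  0.1252]
```

```bash
python3 - <<'E'
from h import *
plant((655,-45,140),-11,-7); plant((671,-36,30),-11,-7)
E
```

```text
delta_cm [  0.25 -13.53  -1.3 ] rot [0.001 0.002 0.003]
delta_cm [ 0.27 -2.44 -0.1 ] rot [0.001 0.002 0.003]
```

carry_out(delta_pos=[[0.1,-0.8,0],[0.3,-2.4,-0.1],[0.3,-4.5,-0.3],[0.3,-7,-0.6],[0.3,-9.5,-0.9],[0.3,-11.8,-1.1],[0.3,-13,-1.2],[0.3,-13.5,-1.3],[0.3,-13.5,-1.3],[0.3,-13.5,-1.3]], rotation=[[0,0,0],[0,0,0],[0,0,0],[0,0,0],[0,0,0],[0,0,0],[0,0,0],[0,0,0],[0,0,0],[0,0,0]])

```text
t: 11.38
ee_pos: [655.1, -45.0, 139.1]
orientation: [-1.577, 0.052, -0.246]
ft_force: [-0.3, -0.3, -0.8]
width: 21.0
```

```bash
python3 - <<'E'
from h import *
stat(); plant((639.3,-262.4,130),-90,-7)
# sequence: rotation about world z in tool coords
o=ctrl.get_obs(); R=Ro.from_rotvec(o['orientation']).as_matrix()
for i in range(1,13):
    a=min(1,i/11.5); T=Ro.from_rotvec([0,0,np.radians(-79.1*a)]).as_matrix()@R; print(Ro.from_matrix(R.T@T).as_rotvec().round(3))
E
```

```text
t 11.38 pos [655.1 -45.  139.1] jaw -10.88 tilt 7.11 q [-0.08  0.52  1.7  -0.02  0.8   0.12] F [-0.3 -0.3 -0.8] w 21.0
delta_cm [  2.42   1.25 -21.64] rot [-0.1685  1.3704  0.0025]
[-0.015  0.119  0.   ]
[-0.03   0.238  0.   ]
[-0.045  0.357  0.   ]
[-0.059  0.476  0.001]
[-0.074  0.596  0.001]
[-0.089  0.715  0.001]
[-0.104  0.834  0.001]
[-0.119  0.953  0.001]
[-1.340e-01  1.072e+00  1.000e-03]
[-0.149  1.191  0.002]
[-0.163  1.31   0.002]
[-0.171  1.37   0.002]
```

carry_out(delta_pos=[[0.1,0,-1],[0.4,0,-3],[0.7,0,-5.5],[1,0,-8],[1.2,0,-10.5],[1.5,0.3,-13],[1.8,0.6,-15.5],[2,0.9,-18],[2.3,1.2,-20],[2.4,1.2,-21.2],[2.4,1.2,-21.6],[2.4,1.2,-21.6]], rotation=[[-0.015,0.119,0],[-0.03,0.238,0],[-0.044,0.357,0],[-0.059,0.476,0],[-0.074,0.596,0],[-0.089,0.715,0],[-0.104,0.834,0],[-0.119,0.953,0],[-0.134,1.072,0],[-0.148,1.191,0],[-0.163,1.31,0],[-0.169,1.37,0.002]])

```text
t: 12.38
ee_pos: [638.5, -262.9, 128.6]
orientation: [-1.297, 1.156, -1.303]
ft_force: [-0.5, -0.1, -0.3]
width: 20.8
```

carry_out(delta_pos=[[0,0,0],[0,0,0]], rotation=[[0,0,0],[0,0,0]])

```text
t: 12.55
ee_pos: [638.9, -261.6, 129.3]
orientation: [-1.301, 1.148, -1.296]
ft_force: [-0.7, -1.2, -1.0]
width: 21.0
```

```bash
python3 - <<'E'
from h import *
stat(); plant((639.3,-262.4,12),-90,-7); cv2.imwrite('pics/w8.png',ctrl.get_image('wrist')[:,:,::-1])
E
```

```text
t 12.55 pos [ 638.9 -261.6  129.3] jaw -89.84 tilt 6.99 q [-0.35  0.61  1.56 -0.14  0.93  1.3 ] F [-0.7 -1.2 -1. ] w 21.0
delta_cm [-1.35 11.65  0.06] rot [ 0.0014  0.0027 -0.0002]
```

View pics/w8.png

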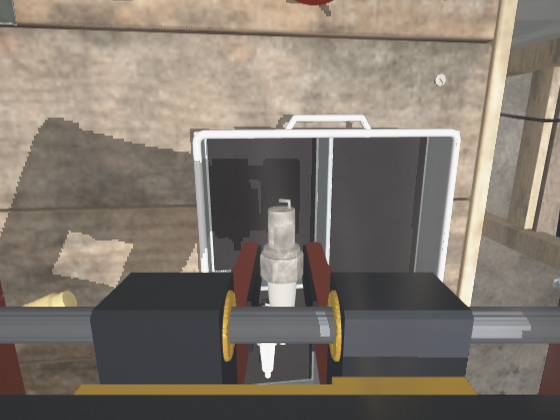

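The plug is held straight, with its hexagon at (281,263), above the far short bay (rim corners at (197,133) and (457,133)). Lowering it.

carry_out(delta_pos=[[-0.1,0.8,0],[-0.3,2.3,0],[-0.5,4.3,0],[-0.7,6.3,0],[-1,8.3,0],[-1.1,9.9,0],[-1.3,11,0.1],[-1.3,11.5,0.1],[-1.3,11.6,0.1],[-1.3,11.6,0.1],[-1.3,11.6,0.1]], rotation=[[0,0,0],[0,0,0],[0,0,0],[0,0,0],[0,0,0],[0,0,0],[0,0,0],[0,0,0],[0,0,0],[0,0,0],[0,0,0]])

```text
t: 13.52
ee_pos: [641.4, -263.6, 15.4]
orientation: [-1.298, 1.146, -1.3]
ft_force: [0.2, 0.7, -0.5]
width: 21.0
```

```bash
python3 - <<'E'
from h import *
o=stat(); plant((639.3,-262.4,8.5),-90,-7); 
im=ctrl.get_image('wrist')[:,:,::-1]; cv2.imwrite('pics/w9.png',im)
E
```

```text
t 13.52 pos [ 641.4 -263.6   15.4] jaw -89.99 tilt 7.08 q [-0.36  0.76  1.59 -0.17  0.75  1.34] F [ 0.2  0.7 -0.5] w 21.0
delta_cm [-0.2   0.67 -0.21] rot [-0.0024  0.0002  0.0014]
```

View pics/w9.png

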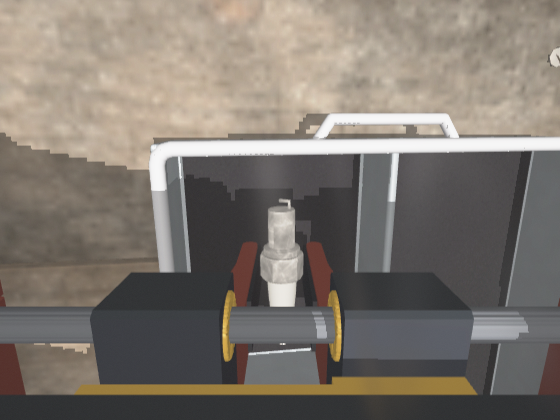

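carry_out(delta_pos=[[0,0.2,-0.1],[-0.1,0.4,-0.2],[-0.1,0.5,-0.2],[-0.1,0.5,-0.2]], rotation=[[0,0,0],[0,0,0],[0,0,0],[0,0,0]])

```text
t: 13.9
ee_pos: [638.4, -262.9, 9.2]
orientation: [-1.299, 1.148, -1.299]
ft_force: [0.6, -0.5, -0.5]
width: 20.8
```

carry_out(delta_pos=[[0,0,0],[0,0,0]], rotation=[[0,0,0],[0,0,0]])

```text
t: 14.07
ee_pos: [638.7, -262.9, 9.3]
orientation: [-1.299, 1.148, -1.299]
ft_force: [-0.6, -0.9, -0.7]
width: 20.9
```

carry_out(delta_pos=[[0,0.05,0],[0,0.1,0],[0,0.1,0],[0,0.1,0]], rotation=[[0,0,0],[0,0,0],[0,0,0],[0,0,0]])

```text
t: 14.4
ee_pos: [638.8, -263.1, 8.4]
orientation: [-1.299, 1.147, -1.3]
ft_force: [-0.3, 1.0, 0.4]
width: 21.0
```

carry_out(delta_pos=[[0,0.05,0],[0,0.05,0],[0,0.05,0]], rotation=[[0,0,0],[0,0,0],[0,0,0]])

```text
t: 14.65
ee_pos: [638.9, -263.1, 8.3]
orientation: [-1.298, 1.147, -1.3]
ft_force: [-1.5, 0.7, 4.7]
width: 20.9
```

carry_out(delta_pos=[[0,0,0],[0,0,0],[0,0,0],[0,0,0],[0,0,0]], rotation=[[0,0,0],[0,0,0],[0,0,0],[0,0,0],[0,0,0]], hand=139)

```text
t: 15.07
ee_pos: [638.5, -263.1, 7.6]
orientation: [-1.299, 1.148, -1.299]
ft_force: [0.4, -0.0, 0.3]
width: 39.6
```

```bash
python3 - <<'E'
from h import *
o=stat(); plant((639.3,-262.4,170),-90,-7); plant((620,-262.4,400),-90,0)
E
```

```text
t 15.07 pos [ 638.5 -263.1    7.6] jaw -89.98 tilt 7.04 q [-0.36  0.77  1.59 -0.17  0.74  1.34] F [ 0.4 -0.   0.3] w 39.6
delta_cm [  1.92 -16.13   0.09] rot [-0.0005  0.0003  0.0007]
delta_cm [  4.74 -38.96  -1.83] rot [-0.0005  0.0003  0.1229]
```

carry_out(delta_pos=[[0.1,-1,0],[0.4,-3.5,0],[0.9,-7,0],[1.3,-11,0],[1.7,-14.5,0],[1.9,-16.1,0],[1.9,-16.1,0],[1.9,-16.1,0]], rotation=[[0,0,0],[0,0,0],[0,0,0],[0,0,0],[0,0,0],[0,0,0.12],[0,0,0.123],[0,0,0.123]])

```text
t: 15.73
ee_pos: [638.9, -264.0, 171.6]
orientation: [-1.208, 1.207, -1.215]
ft_force: [-0.6, 0.2, -0.4]
width: 39.9
```

```bash
python3 - <<'E'
from h import *
o=stat(); im=ctrl.get_image('wrist')[:,:,::-1]; cv2.imwrite('pics/w10.png',im)
C=cam('wrist',o); print(proj(C,[[640.2,-262.4,13],[517.2,-262.4,13]]))
plan((505,403,400),-90)
E
```

```text
t 15.73 pos [ 638.9 -264.   171.6] jaw -90.12 tilt 0.26 q [-0.41  0.57  1.51 -0.    1.06  1.17] F [-0.6  0.2 -0.4] w 39.9
[[278.85929488 198.2233986 ]
 [279.31163756 313.21829099]]
delta_cm [-66.53 -23.18 -13.36] rot [-0.     -0.0013  0.0021] deg/row7.16->rows 0.0 dist rows 17.2
```

View pics/w10.png

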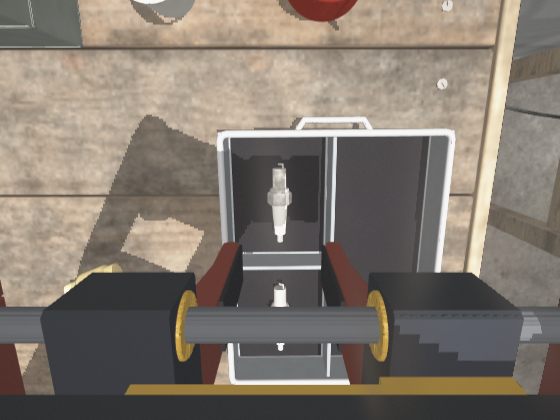

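The second plug's hexagon is at (279,198), on its target of (279,198). Now moving over the spray gun at about z 400 to the ratchet.

carry_out(delta_pos=[[-1,-2,0],[-3,-5,-0.5],[-5.5,-8,-1.5],[-8,-11,-2.5],[-10.5,-14,-3.5],[-13,-17,-4.5],[-16,-19.5,-5.5],[-19,-21.5,-6.5],[-22.5,-22.5,-7.5],[-26,-23,-8.5],[-29.5,-23,-9.5],[-33,-23,-10.5]], rotation=[[0,0,0],[0,0,0],[0,0,0],[0,0,0],[0,0,0],[0,0,0],[0,0,0],[0,0,0],[0,0,0],[0,0,0],[0,0,0],[0,0,0]], hand=100)

```text
t: 16.78
ee_pos: [531.7, 69.2, 398.0]
orientation: [-1.212, 1.209, -1.211]
ft_force: [0.5, -0.1, -1.6]
width: 53.4
```

carry_out(delta_pos=[[-3.5,0,-0.5],[-7,0,-1],[-10.5,0,-1.5],[-14,0,-2],[-17.5,0,-2.5],[-21,1,-2.9],[-24.5,3,-2.9],[-28,5.5,-2.9],[-31,8,-2.9],[-33,11,-2.9],[-33.7,14,-2.9],[-33.7,16,-2.9]], rotation=[[0,0,0],[0,0,0],[0,0,0],[0,0,0],[0,0,0],[0,0,0],[0,0,0],[0,0,0],[0,0,0],[0,0,0],[0,0,0],[0,0,0]])

```text
t: 17.78
ee_pos: [501.3, 405.4, 233.7]
orientation: [-1.217, 1.207, -1.21]
ft_force: [-0.7, -0.3, -0.4]
width: 53.7
```

carry_out(delta_pos=[[0,0,0],[0,0,0],[0,0,0]], rotation=[[0,0,0],[0,0,0],[0,0,0]])

```text
t: 18.03
ee_pos: [504.3, 404.8, 240.1]
orientation: [-1.209, 1.208, -1.21]
ft_force: [0.9, 0.3, 0.0]
width: 53.7
```

```bash
python3 - <<'E'
from h import *
import pickle
o=stat(); im=ctrl.get_image('wrist')[:,:,::-1]; cv2.imwrite('pics/w11.png',im); pickle.dump(o,open('o11.pkl','wb'))
C=cam('wrist',o); print(proj(C,[[503.8,403.4,20],[600,401,15],[407,406,15]]))
E
```

```text
t 18.03 pos [504.3 404.8 240.1] jaw -89.98 tilt 0.08 q [ 0.66  0.44  1.57 -0.    1.14  2.23] F [0.9 0.3 0. ] w 53.7
[[282.10950827 188.32811578]
 [284.4010247   99.65024028]
 [279.88873973 265.91860656]]
```

View pics/w11.png

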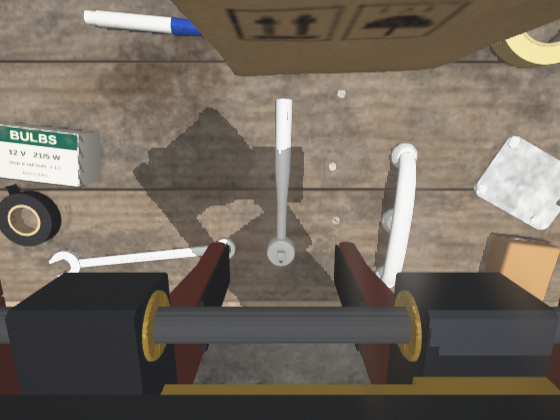

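The ratchet's handle end is at (284,98) and its head at (281,252), matching the predictions within 2 px. Descending to grip the middle.

carry_out(delta_pos=[[0,1,0],[0.1,4,0],[0.2,8,0],[0.2,12,0],[0.2,15.5,0],[0.2,18.5,0],[0.2,20.5,0],[0.2,22,0],[0.2,23,0],[0.2,23.5,0],[0.2,23.5,0],[0.2,23.5,0]], rotation=[[0,0.024,0],[0,0.024,0],[0,0.024,0],[0,0.024,0],[0,0.024,0],[0,0.024,0],[0,0.024,0],[0,0.024,0],[0,0.024,0],[0,0.024,0],[0,0.024,0],[0,0.024,0]])

```text
t: 19.08
ee_pos: [505.1, 403.2, 5.9]
orientation: [-1.195, 1.226, -1.227]
ft_force: [0.5, -0.1, 0.6]
width: 53.4
```

```bash
python3 - <<'E'
from h import *
o=stat(); im=ctrl.get_image('wrist')[:,:,::-1]; cv2.imwrite('pics/w12.png',im)
E
```

```text
t 19.08 pos [505.1 403.2   5.9] jaw -91.37 tilt 0.14 q [ 0.66  0.74  1.67 -0.    0.73  2.25] F [ 0.5 -0.1  0.6] w 53.4
```

View pics/w12.png

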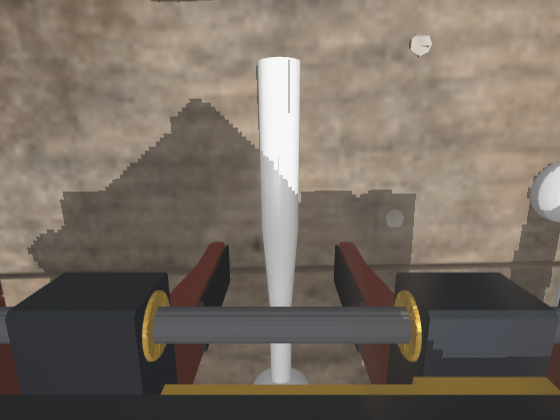

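The handle is centred between the fingers at about (282,245). Closing and lifting.

carry_out(delta_pos=[[0,0,0],[0,0,0],[0,0,0],[0,0,0],[0,0,0],[0,0,0],[0,0,0]], rotation=[[0,0,0],[0,0,0],[0,0,0],[0,0,0],[0,0,0],[0,0,0],[0,0,0]], hand=255)

```text
t: 19.72
ee_pos: [504.6, 402.9, 5.0]
orientation: [-1.197, 1.226, -1.227]
ft_force: [0.3, -0.2, 0.8]
width: 15.3
```

carry_out(delta_pos=[[0,-0.5,0],[0,-2,0],[0,-4,0],[0,-6,0],[0,-7.5,0],[0,-8,0],[0,-8,0],[0,-8,0]], rotation=[[0,0,0],[0,0,0],[0,0,0],[0,0,0],[0,0,0],[0,0,0],[0,0,0],[0,0,0]])

```text
t: 20.38
ee_pos: [504.1, 402.6, 85.0]
orientation: [-1.197, 1.226, -1.227]
ft_force: [0.4, 0.3, -3.5]
width: 15.1
```

```bash
python3 - <<'E'
from h import *
o=stat(); im=ctrl.get_image('wrist')[:,:,::-1]; cv2.imwrite('pics/w13.png',im); cv2.imwrite('pics/s13.png',ctrl.get_image('side')[:,:,::-1])
E
```

```text
t 20.38 pos [504.1 402.6  85. ] jaw -91.35 tilt 0.04 q [ 0.66  0.62  1.66 -0.    0.86  2.25] F [ 0.4  0.3 -3.5] w 15.1
```

View pics/w13.png

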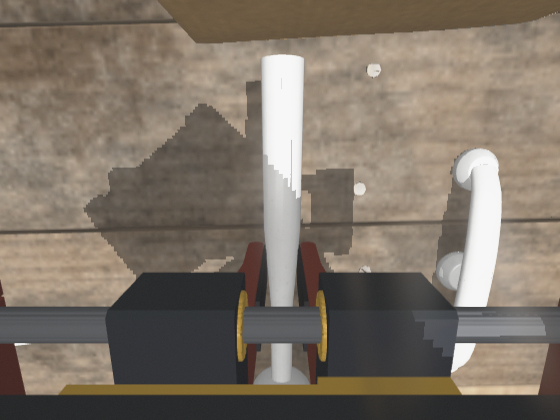

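View pics/s13.png

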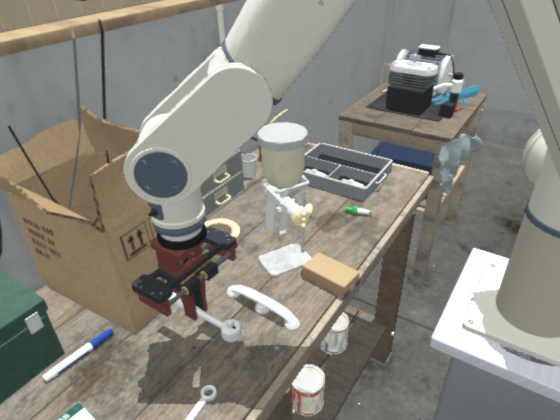

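The side view shows the ratchet held level and lifted clear. The wrist view shows the handle end at (282,60), the same as on the bench. Rising to about z 405 first.

carry_out(delta_pos=[[0,-1,0],[0,-3.5,-0.3],[0,-7,-0.7],[0,-10.5,-1],[0,-14,-1.2],[0,-17.5,-1.4],[0,-21,-1.4],[0,-24.5,-1.4],[0,-28,-1.4],[0,-30.5,-1.4],[0,-32,-1.4],[0,-32,-1.4]], rotation=[[0,0,0],[0,-0.01,0],[0,-0.024,0],[0,-0.024,0],[0,-0.024,0],[0,-0.024,0],[0,-0.024,0],[0,-0.024,0],[0,-0.024,0],[0,-0.024,0],[0,-0.024,0],[0,-0.024,0]])

```text
t: 21.48
ee_pos: [491.0, 403.8, 409.2]
orientation: [-1.202, 1.207, -1.209]
ft_force: [0.3, -0.6, -2.6]
width: 15.1
```

```bash
python3 - <<'E'
from h import *
o=stat(); plan((505,20,405),-90); plan((579.4,-360.4,405),-90); plan((579.4,-360.4,150),-90)
E
```

```text
t 21.48 pos [491.  403.8 409.2] jaw -89.98 tilt 0.4 q [ 0.67  0.29  1.4  -0.    1.45  2.24] F [ 0.3 -0.6 -2.6] w 15.1
delta_cm [38.38  0.28  1.38] rot [-0.0058  0.0004 -0.004 ] deg/row7.16->rows 0.1 dist rows 9.2
delta_cm [76.42  0.17  8.81] rot [-0.0058  0.0004 -0.004 ] deg/row7.16->rows 0.1 dist rows 18.4
delta_cm [76.53 25.67  8.66] rot [-0.0058  0.0004 -0.004 ] deg/row7.16->rows 0.1 dist rows 19.5
```

carry_out(delta_pos=[[0.8,0,0],[2.5,0,0],[5.5,0,0.1],[9,0,0.3],[12.5,0,0.5],[16,0,0.7],[19.5,0,0.9],[23,0,1.1],[26.5,0,1.2],[30,0,1.3],[33.5,0,1.4],[37,0,1.4]], rotation=[[0,0,0],[0,0,0],[0,0,0],[0,0,0],[0,0,0],[0,0,0],[0,0,0],[0,0,0],[0,0,0],[0,0,0],[0,0,0],[0,0,0]])

```text
t: 22.48
ee_pos: [502.2, 30.3, 402.7]
orientation: [-1.212, 1.211, -1.208]
ft_force: [0.2, -0.5, -4.2]
width: 15.2
```

carry_out(delta_pos=[[3.5,0,0.5],[7,0,1.2],[10.5,0,2],[14,1,2.8],[17.5,3,3.6],[21,5,4.4],[24.5,7.5,5.2],[28,10,6],[31.5,12.5,6.8],[35,15,7.2],[37.5,17.5,7.4],[39,19.5,7.4]], rotation=[[0,0,0],[0,0,0],[0,0,0],[0,0,0],[0,0,0],[0,0,0],[0,0,0],[0,0,0],[0,0,0],[0,0,0],[0,0,0],[0,0,0]])

```text
t: 23.48
ee_pos: [575.3, -359.9, 205.2]
orientation: [-1.21, 1.214, -1.207]
ft_force: [-0.3, -0.1, -4.0]
width: 15.1
```

carry_out(delta_pos=[[0,0,0],[0,0,0],[0,0,0]], rotation=[[0,0,0],[0,0,0],[0,0,0]])

```text
t: 23.73
ee_pos: [577.5, -356.5, 209.6]
orientation: [-1.209, 1.21, -1.208]
ft_force: [0.9, 0.1, -2.4]
width: 15.2
```

```bash
python3 - <<'E'
from h import *
o=stat(); plan((579.4,-360.4,100),-90)
im=ctrl.get_image('wrist')[:,:,::-1]; cv2.imwrite('pics/w14.png',im)
C=cam('wrist',o); print(proj(C,[[703.7,-411.4,40],[703.7,-211.4,40]]))
E
```

```text
t 23.73 pos [ 577.5 -356.5  209.6] jaw -90.01 tilt 0.07 q [-0.57  0.52  1.51  0.    1.12  1.  ] F [ 0.9  0.1 -2.4] w 15.2
delta_cm [ 0.4  10.96  0.2 ] rot [ 0.0005 -0.0001 -0.0012] deg/row7.16->rows 0.0 dist rows 2.6
[[342.17025167  59.06465544]
 [120.04265718  59.09272626]]
```

View pics/w14.png

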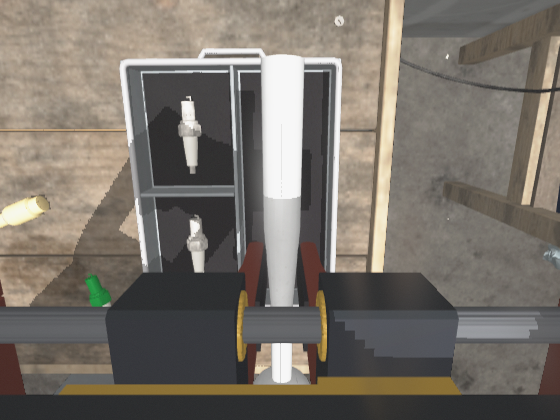

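The ratchet is above the long bay (rim corners at (124,64) and (342,62)), with both plugs lying straight in their bays. Descending.

carry_out(delta_pos=[[0.1,1,0],[0.3,3.5,0.1],[0.4,7,0.1],[0.4,10.5,0.1],[0.4,13.5,0.1],[0.4,15.8,0.1],[0.4,17.5,0.1],[0.4,18.6,0.1],[0.4,19.3,0.1],[0.4,19.5,0.1],[0.4,19.5,0.1],[0.4,19.5,0.1]], rotation=[[0,0,0],[0,0,0],[0,0,0],[0,0,0],[0,0,0],[0,0,0],[0,0,0],[0,0,0],[0,0,0],[0,0,0],[0,0,0],[0,0,0]])

```text
t: 24.78
ee_pos: [580.6, -361.3, 16.2]
orientation: [-1.208, 1.206, -1.211]
ft_force: [0.1, 0.1, -2.3]
width: 15.2
```

```bash
python3 - <<'E'
from h import *
o=stat(); plan((578.9,-360.4,8),-90)
im=ctrl.get_image('wrist')[:,:,::-1]; cv2.imwrite('pics/w15.png',im)
E
```

```text
t 24.78 pos [ 580.6 -361.3   16.2] jaw -89.97 tilt 0.17 q [-0.57  0.76  1.58  0.    0.8   1.  ] F [ 0.1  0.1 -2.3] w 15.2
delta_cm [-0.09  0.82 -0.17] rot [-0.0026  0.0006  0.0012] deg/row7.16->rows 0.0 dist rows 0.2
```

View pics/w15.png

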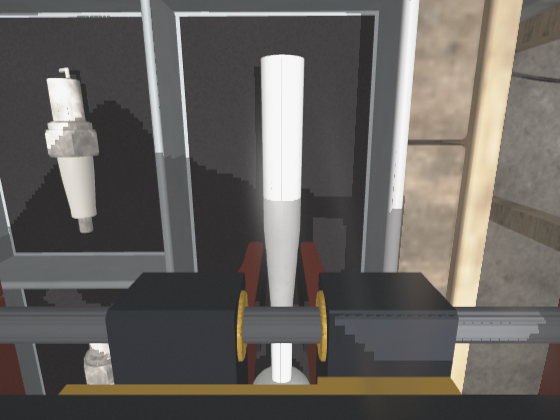

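carry_out(delta_pos=[[0,0.2,0],[0,0.4,0],[0,0.55,0],[0,0.6,0],[0,0.6,0],[0,0.6,0]], rotation=[[0,0,0],[0,0,0],[0,0,0],[0,0,0],[0,0,0],[0,0,0]])

```text
t: 25.33
ee_pos: [579.6, -360.9, 8.8]
orientation: [-1.209, 1.208, -1.209]
ft_force: [-0.7, 0.4, -3.7]
width: 15.0
```

carry_out(delta_pos=[[0,0.05,0],[0,0.1,0],[0,0.1,0],[0,0.1,0]], rotation=[[0,0,0],[0,0,0],[0,0,0],[0,0,0]])

```text
t: 25.67
ee_pos: [579.8, -360.9, 8.1]
orientation: [-1.209, 1.208, -1.209]
ft_force: [0.1, 0.5, -1.3]
width: 15.3
```

carry_out(delta_pos=[[0,0.05,0],[0,0.05,0],[0,0.05,0]], rotation=[[0,0,0],[0,0,0],[0,0,0]])

```text
t: 25.92
ee_pos: [579.9, -361.0, 8.0]
orientation: [-1.209, 1.208, -1.21]
ft_force: [-1.7, 1.2, 4.4]
width: 15.1
```

carry_out(delta_pos=[[0,0,0],[0,0,0],[0,0,0],[0,0,0],[0,0,0]], rotation=[[0,0,0],[0,0,0],[0,0,0],[0,0,0],[0,0,0]], hand=135)

```text
t: 26.33
ee_pos: [579.7, -360.9, 7.2]
orientation: [-1.209, 1.208, -1.209]
ft_force: [-0.2, -0.1, -0.7]
width: 40.6
```

carry_out(delta_pos=[[0,-1,0],[0,-4,0],[0,-8,0],[0,-12,0],[0,-16,0],[0,-20,0],[0,-22,0],[0,-22,0],[0,-22,0]], rotation=[[0,0,0],[0,0,0],[0,0,0],[0,0,0],[0,0,0],[0,0,0],[0,0,0],[0,0,0],[0,0,0]])

```text
t: 27.08
ee_pos: [580.1, -361.3, 229.6]
orientation: [-1.208, 1.205, -1.212]
ft_force: [0.5, 0.1, -1.1]
width: 41.3
```

```bash
python3 - <<'E'
from h import *
import pickle
o=stat(); im=ctrl.get_image('wrist')[:,:,::-1]; cv2.imwrite('pics/w16.png',im); pickle.dump(o,open('o16.pkl','wb'))
C=cam('wrist',o); print(proj(C,[[675,-360.4,13],[482,-360.4,13],[640.2,-262.4,13]]))
plan((380,-500,300),-90)
E
```

```text
t 27.08 pos [ 580.1 -361.3  229.6] jaw -89.98 tilt 0.25 q [-0.57  0.5   1.49  0.    1.15  1.  ] F [ 0.5  0.1 -1.1] w 41.3
[[279.80799472 100.42083406]
 [279.93158807 269.87562177]
 [189.28403763 134.13146636]]
delta_cm [ 13.93  -7.27 -19.92] rot [-0.0009  0.0003 -0.    ] deg/row7.16->rows 0.0 dist rows 6.1
```

View pics/w16.png

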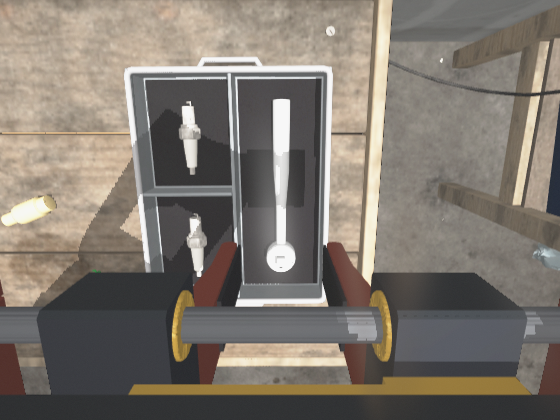

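The ratchet lies straight in the long bay, with its handle end at (282,100) and its head at (281,256). I'm moving the arm clear for a final check from the top camera.

carry_out(delta_pos=[[2,-2,-2],[5,-4,-5],[8,-6,-9],[11,-7.3,-13],[13.9,-7.3,-17],[16,-7.3,-20],[18,-7.3,-23],[20,-7.3,-25],[20,-7.3,-25],[20,-7.3,-25]], rotation=[[0,0,0],[0,0,0],[0,0,0],[0,0,0],[0,0,0],[0,0,0],[0,0,0],[0,0,0],[0,0,0],[0,0,0]])

```text
t: 27.97
ee_pos: [326.6, -561.9, 297.9]
orientation: [-1.206, 1.214, -1.209]
ft_force: [0.3, -0.1, 0.1]
width: 41.1
```

```bash
python3 - <<'E'
from h import *
o=stat(); im=ctrl.get_image('top')[:,:,::-1]; cv2.imwrite('pics/t17.png',im)
cv2.imwrite('pics/c17.png',cv2.resize(im[140:265,350:460],None,fx=4,fy=4,interpolation=cv2.INTER_CUBIC))
a=cv2.imread('pics/top0.png').astype(int); d=np.abs(a-im.astype(int)).max(2)
print('coupler diff',(d[198:222,292:325]>40).sum(),'handle diff',(d[200:285,155:180]>40).sum(), 'green',(d[236:272,328:348]>40).sum())
E
```

```text
t 27.97 pos [ 326.6 -561.9  297.9] jaw -90.22 tilt 0.19 q [-1.06  0.39  1.5   0.    1.26  0.51] F [ 0.3 -0.1  0.1] w 41.1
coupler diff 0 handle diff 0 green 0
```

View pics/t17.png

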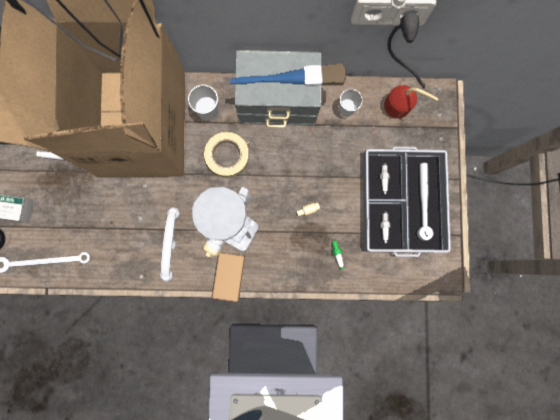

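View pics/c17.png

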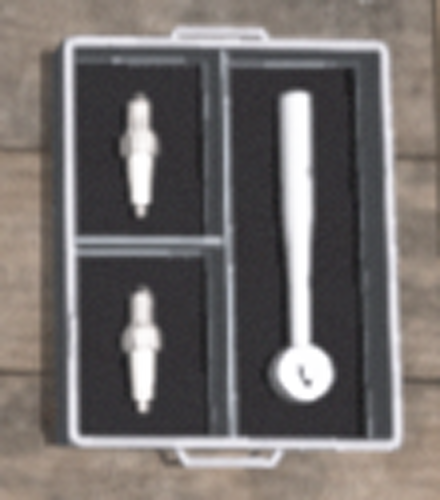

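```bash
python3 - <<'E'
from h import *
C=cam('top'); f=lambda p:(np.array(p,float)+.5)/4-.5+[350,140]
print('hex',toplane(C,f([[140,143],[141,337]]),13).round(1),'rat',toplane(C,f([[296,91]]),17).round(1),toplane(C,f([[303,403]]),28).round(1))
print('tray',toplane(C,f([[65,42],[388,45],[400,445],[68,442]]),40).mean(0).round(1))
E
```

```text
hex [[ 642.8 -264.2   13. ]
 [ 520.5 -263.4   13. ]] rat [[ 677.3 -361.9   17. ]] [[ 480.6 -358.1   28. ]]
tray [ 577.7 -311.6   40. ]
```

In the top view the hexagons are about 4 mm from their bay middles along the tray and 2 mm across. The ratchet's middle is at about (579,-360), within 2 mm. The coupler, door handle and green look-alike show no pixel change since the start. Handing in.

```bash
python3 - <<'E'
from h import *
print(ctrl.close_job()); stat()
E
```

```text
the job is handed in; nothing more can be done
None
the job is handed in; nothing more can be done
```

The tray is packed and the job was handed in at about 28 s of the 90 s allowed; the hand-in gives no verdict. The ratchet lies in the long bay and one white spark plug lies in each short bay. Each was lowered until the wrist force showed it touching the floor, then released.

- **Far plug:** I gripped it with the gripper tilted about 7°, because an upright gripper would have come within millimetres of the toolbox handle.
- **Ratchet:** I carried it over the spray gun at about 400 mm.

**Last checks from the top camera:**

| Item | Distance from bay middle | Direction |
|---|---|---|
| Plug hexagons | about 4–5 mm | lengthwise by eye |
| Ratchet middle | about 2 mm | about 1° off |

- **Left alone:** the air coupler, door handle and green look-alike showed no pixel change from the first picture.
- **Not measured:** I did not measure final heights directly; the gripper heights at contact matched everything resting on the bay floors.

**Disagreement:** the two cameras differ by about 2–4 mm along the tray. From the wrist camera the plugs sat on their targets within about 1 mm, and the tray's rim showed 2–4 mm off its assumed place. All of this is well inside the 15 mm limit.

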